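Put the unused zirconia blocks back in the stock tray

TASK

Put the four untouched ceramic blocks from the dark mat away in the stock tray: the long one in the bin without a partition, the medium one in the larger compartment of the unequally divided bin, and the two short ones in the halved bin, one in each half. Each must lie flat on the compartment floor as it lies now, in line with the long sides of its bin. They are brittle, so set them down rather than dropping them, and leave the three part-milled blocks, which have teeth cut out of them, where they lie.

Things in the scene. Friction and masses are not known exactly. Their poses are not given: they have to be found in the camera images.
- short_a_mid (a point): First short block: solid untouched off-white ceramic block, one of two alike, 20 mm long, 19 wide, 15.5 high, 22 g. From the middle of its -x end a steel disc (2 mm thick, 13 mm wide) and 6 mm pin stick out 12 mm in all. Lies flat on a dark mat (top 3 mm above the bench). Point: centre of the ceramic without the pin, half-way up; x along its length, y across, z up.
- short_b_mid (a point): Second short block: solid untouched off-white ceramic block, one of two alike, 20 mm long, 19 wide, 15.5 high, 22 g. From the middle of its -x end a steel disc (2 mm thick, 13 mm wide) and 6 mm pin stick out 12 mm in all. Lies flat on a dark mat (top 3 mm above the bench). Point: centre of the ceramic without the pin, half-way up; x along its length, y across, z up.
- medium_mid (a point): Medium block: solid untouched off-white ceramic block, twice as long as the short ones, 40 mm long, 19 wide, 15.5 high, 41 g. From the middle of its -x end a steel disc (2 mm thick, 13 mm wide) and 6 mm pin stick out 12 mm in all. Lies flat on a dark mat (top 3 mm above the bench). Point: centre of the ceramic without the pin, half-way up; x along its length, y across, z up.
- long_mid (a point): Long block: solid untouched off-white ceramic block, the largest, 65 mm long, 25 wide, 22 high, 117 g. From the middle of its -x end a steel disc (2 mm thick, 13 mm wide) and 6 mm pin stick out 12 mm in all. Lies flat on a dark mat (top 3 mm above the bench). Point: centre of the ceramic without the pin, half-way up; x along its length, y across, z up.
- milled_short_mid (a point): Part-milled short block: pin as on the untouched short block, but of the 20 x 19 x 15.5 mm ceramic only a 4 mm slab at the pin end and one tooth (11 mm long, 12.5 wide) on a thin strip are left. Lies on the mat; to be left alone. Point: where the centre of the untouched block was, half-way up; axes as on the untouched ones.
- milled_medium_mid (a point): Part-milled medium block. Outline and pin as the untouched medium block (40 x 19 x 15.5 mm), but milled right through: from above an open window in a thin frame with two teeth standing in it. Lies on the mat; to be left alone. Point: centre of the outline without the pin, half-way up; axes as on the untouched ones.
- milled_long_mid (a point): Part-milled long block. Outline and pin as the untouched long block (65 x 25 x 22 mm), but milled right through: from above an open window in a thin frame with three teeth standing in it. Lies on the mat; to be left alone. Point: centre of the outline without the pin, half-way up; axes as on the untouched ones.
- bin_short: One of three grey bins side by side in a fixed aluminium tray, places vary; 120 x 82 mm outside, all walls 12 high, outer walls and floor 2 thick. Origin: centre of its underside, 2 mm above the bench; x along the 120 mm side, z up. Halved by a 3 mm partition across x = 0: two compartments 56.5 mm long (along x), 78 wide (along y), centred at x = +29.7 and -29.7 mm, y = 0.
- bin_medium: One of three grey bins side by side in a fixed aluminium tray, places vary; 120 x 82 mm outside, all walls 12 high, outer walls and floor 2 thick. Origin: centre of its underside, 2 mm above the bench; x along the 120 mm side, z up. Divided unequally by a 3 mm partition at x = +27.5 mm: larger compartment 84 mm long (along x), 78 wide, centred at x = -16 mm, y = 0; narrow one at the +x end with a few small screws.
- bin_long: One of three grey bins side by side in a fixed aluminium tray, places vary; 120 x 82 mm outside, all walls 12 high, outer walls and floor 2 thick. Origin: centre of its underside, 2 mm above the bench; x along the 120 mm side, z up. No partition: one compartment 116 mm long (along x), 78 wide, centred on the origin.
Mind the look-alikes: they are no part of the job. What is shaped like the part that bears short_a_mid but blue or orange is not meant. Leave any green look-alike of the part that bears short_b_mid alone.

How it is judged:
By the outcome, as a careful person would: the job done as asked, in the order asked, and still so for the second after the job is handed in, with the robot touching nothing.
It also fails if it takes over 109 s, if anything falls off the work surface, if the arm or the gripper's body presses on something with over 40 N, if the wrist force passes 120 N, or if a joint passes its speed limit or range.

ROBOT

A 6-joint arm with a two-finger parallel gripper is mounted at the origin on the work surface. World frame = base frame: x ahead of the robot, y to its left, z up, the work surface at z = 0. Lengths are in m, angles in degrees, forces in N, time in s.
With the tool pointing down it reaches from about 0.3 to 0.875 m from the base axis. Payload 6.4 kg.
Tool frame: the origin (TCP) lies midway between the tips of the shut fingers; the grasp point (between the pads) lies 19 mm behind it; z points along the fingers, y is the line along which they close (so a half turn about z gives the same grasp; the last joint's range is limited). The gripper opens to 85 mm and grips with 20 to 120 N. Pads are 22 mm wide; open, the fingers measure 114 mm over their backs; the gripper's body (76 mm by 85 mm) begins 54 mm behind the grasp point. The pads swing forward as they close: fully open they stand 13 mm farther back than shut.
Start: joints at [-11.82, 10.359, 92.074, -0, 77.567, -11.82], TCP at [0.575, 0, 0.231] pointing down, gripper open.
Joint ranges: [-171.53, 171.53], [-51.25, 118.39], [17.06, 147.69], [-65.23, 245.23], [0, 150.52], [-178.68, 178.68]. Speed limits (degrees/s): [147.25, 147.25, 172.46, 180, 180, 180].

INTERFACE

Orientations are given as [roll, pitch, yaw] about the fixed x, y, z axes, in that order (R = Rz(yaw) Ry(pitch) Rx(roll)).
In Python, from workcell import r gives the robot as it stands.
- The arm moves only by the tool send_rows, never from a script. Its argument "rows" is a list that holds one entry, the list of rows, each a list of 5 numbers: the shift along the tool's x, y, z in units of 25 mm (1.0 is 25 mm), then the turn about the tool's z in units of 6 degrees (1.0 is 6 degrees), then the opening, from 0 (shut) to 1 (fully open). In form: [[[tx, ty, tz, yaw, gripper], ...]]. A call has 1 to 10 rows; each row shifts and turns the commanded pose from where the row before left it, along the tool's axes as they then stand; what a row does not reach is not made up. A row lasts 1/12 s, in which the tool goes at most 41.7 mm and 7.16 degrees, less where a joint would pass 70% of its speed; a pose out of reach is approached as far as the arm can. A call is refused whole if a number of a shift passes 1 or a number of a turn 1, either way. A call with a gripper value outside its range is refused whole. The fingers move at their own pace and stop on an object; the grip force is fixed at half the most. Time passes only in rows, so rows that do not move let the fingers close. It gives the time, the measured TCP pose, the force, the opening and the grip force at its end, in the units of the state.
- r.get_state(): the state, without advancing time (a new reading comes with each control period).
- r.get_image(name): name is "scene" or "side" or "wrist"; returns the picture (480x640x3 uint8, red, green, blue); there is no depth.
- r.camera_params(name): a dict with "fov_y" (degrees; the focal length in pixels is half the picture's height over the tangent of half this angle, whatever the lens; pixels are square), "cx", "cy" (the principal point, pixels), "camera_from_world" (4x4, takes a point from world to camera coordinates). Camera axes: x right, y up, looking along -z (the intrinsics and any distortion apply to the point x, -y, -z); pixel columns grow to the right and rows downward; lengths in m; the calibration is good to about 2 mm. A picture is of the moment at which its call begins: read the wrist's pose just before it. camera_params takes no time and is no camera call; for the wrist camera it gives the pose at the moment of the call.
- r.job_done(): hands the job in; it is judged then, once.
The state is a dict: "time_s": time; "joint_pos": joint angles; "joint_vel": joint speeds; "tau": joint torques, N m; "position": TCP position; "orientation": TCP orientation; "ft_force": force on the tool from outside, world axes, zero at the start; "moment": the same for the moment, N m; "opening": finger opening in m; "gripper_force": force on a finger pad.
Only numpy, scipy, OpenCV 4.12 (cv2) and the standard library are available. Lean on these libraries where they do the work, as an engineer would, in place of code of your own. Each camera call takes 0.05 s, during which the arm holds its last target. There are 200 camera calls.

## Working session

There is one attempt and no reset: what is moved stays moved. The work goes in short steps, Python scripts to look and compute and a tool call to move; the robot and the scene stay as the last step left them, time stands still between calls to the robot, and variables do not carry over. Pictures are saved under pics/ and viewed, at most 14 in all, crops included, and the job is handed in when it is done.

Besides the shell and the picture viewer there is one more tool, called after ">>>" in YAML: its name, and indented under it one key for each argument. send_rows: Moves the arm, as the interface text tells. Its arguments: {"type":"object","properties":{"rows":{"type":"array"}},"required":["rows"]}

```bash
mkdir -p pics; ls; python3 - <<'E'
from workcell import r
import cv2
for n in ["scene","side","wrist"]:
    p=r.camera_params(n); print(n,p)
    cv2.imwrite(f"pics/{n}0.png",r.get_image(n)[:,:,::-1])
print(r.get_state())
E
```

```text
pics
scene {'fov_y': 53.157149309240715, 'cx': 315.2814038848161, 'cy': 240.00371923669698, 'camera_from_world': array([[-0.18674821,  0.98229953,  0.01458554,  0.06465844],
       [-0.73817671, -0.15010292,  0.65769618,  0.36323407],
       [ 0.64824398,  0.11205687,  0.75314208, -1.54649757],
       [ 0.        ,  0.        ,  0.        ,  1.        ]])}
side {'fov_y': 55.09050393546038, 'cx': 316.93642782314737, 'cy': 243.08877808027958, 'camera_from_world': array([[-0.99250985, -0.1203543 ,  0.02095307,  0.50106442],
       [ 0.0962865 , -0.66511458,  0.7405076 , -0.06418185],
       [-0.07518708,  0.73697859,  0.67172127, -1.006867  ],
       [ 0.        ,  0.        ,  0.        ,  1.        ]])}
wrist {'fov_y': 60.53473836138089, 'cx': 319.2459990363736, 'cy': 236.85196018535086, 'camera_from_world': array([[ 9.99999026e-01, -5.18193578e-04, -1.29584149e-03,
        -5.74943354e-01],
       [ 1.46547419e-04,  9.62367743e-01, -2.71750449e-01,
         3.44134749e-02],
       [ 1.38789539e-03,  2.71749994e-01,  9.62366881e-01,
        -3.79199053e-01],
       [ 0.00000000e+00,  0.00000000e+00,  0.00000000e+00,
         1.00000000e+00]])}
{'time_s': 0.15, 'joint_pos': array([-1.18200615e+01,  1.03932562e+01,  9.21172933e+01,  2.07634690e-03,
        7.75672084e+01, -1.18202267e+01]), 'joint_vel': array([ 0.08829927, -0.20321703, -0.21493215, -0.07656374,  0.07350266,
        0.12427534]), 'tau': array([ 1.94259010e-03, -4.45260644e+01, -3.51692533e+01, -1.26067753e-04,
        5.82284134e-03,  2.14055274e-05]), 'position': array([5.74590200e-01, 1.15376958e-04, 2.30590054e-01]), 'orientation': array([-1.79924306e+02, -1.79121071e-02,  8.99997049e+01]), 'ft_force': array([ 0.2808065 ,  0.26803014, -0.96117385]), 'moment': array([ 0.02307961, -0.00565975,  0.00991908]), 'gripper_force': 0.0, 'opening': 0.08554603106610152}
```

View pics/scene0.png

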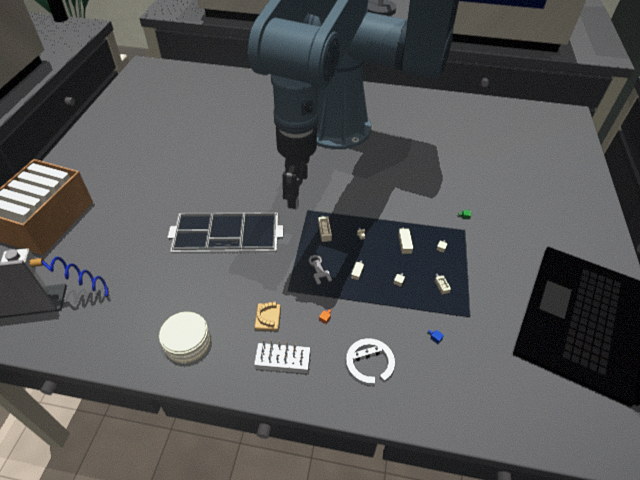

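View pics/side0.png

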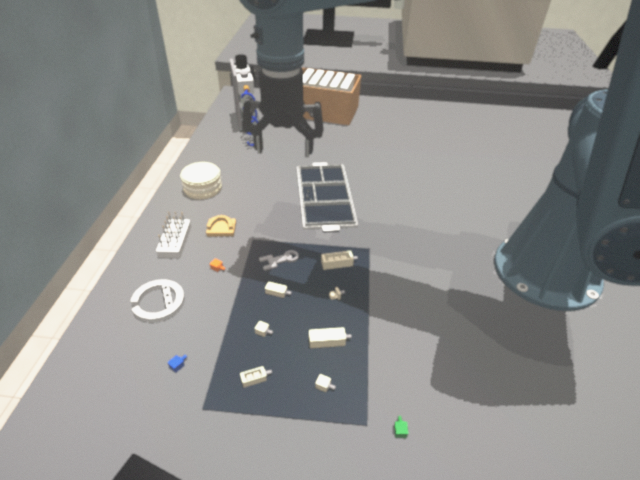

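View pics/wrist0.png

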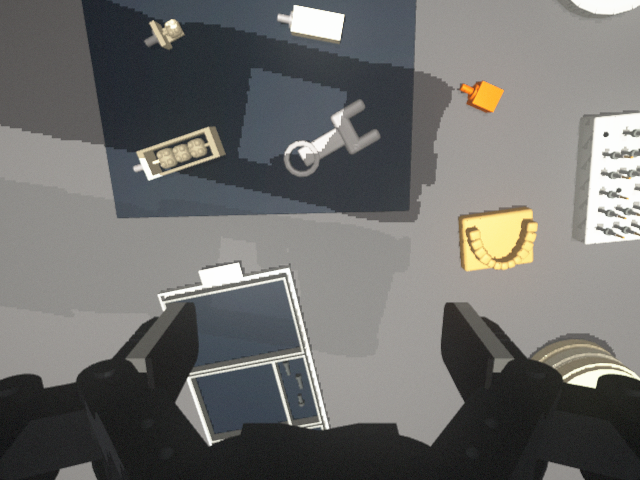

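The wrist view shows a milled long block near (180,153), an untouched medium at (318,24) and the tray with the undivided bin nearest the mat, then the screw bin. The scene and side views show the long block mid-mat and two short ones. I'll look at the tray and the mat from straight above.

>>> send_rows:
  rows:
    - [[-1, 0, 0, 0, 1], [-1, 0, 0, 0, 1], [-1, 0, 0, 0, 1], [-1, 0, 0, 0, 1], [-1, 0, 0, 0, 1], [-1, 0, 0, 0, 1], [0, 0, 0, 0, 1], [0, 0, 0, 0, 1]]

```text
time_s: 0.82
position: [0.5746, -0.1511, 0.2308]
orientation: [-180.0, -0.0, 89.9]
ft_force: [-0.1, 0.8, -0.7]
opening: 0.0854
gripper_force: 0.0
```

```bash
cat > h.py <<'E'
import numpy as np, cv2, pickle
from workcell import r
def snap(n,f):
    p=r.camera_params(n); im=r.get_image(n)
    cv2.imwrite(f"pics/{f}.png",im[:,:,::-1]); pickle.dump(p,open(f"pics/{f}.pkl","wb"))
def w(f,px,z):
    p=pickle.load(open(f"pics/{f}.pkl","rb")); T=p["camera_from_world"]; fl=240/np.tan(np.radians(p["fov_y"]/2))
    px=np.atleast_2d(np.array(px,float)); d=np.c_[(px[:,0]-p["cx"])/fl,-(px[:,1]-p["cy"])/fl,-np.ones(len(px))]
    d=d@T[:3,:3]; c=-T[:3,:3].T@T[:3,3]
    return (c+d*((z-c[2])/d[:,2])[:,None])[:,:2]
E
python3 -c "
from h import *
snap('wrist','tray'); print(r.get_state()['position'])"
```

```text
[ 0.5747167  -0.15006057  0.23081561]
```

>>> send_rows:
  rows:
    - [[1, 0, 0, 0, 1], [1, 0, 0, 0, 1], [1, 0, 0, 0, 1], [1, 0, 0, 0, 1], [1, 0, 0, 0, 1], [1, 0, 0, 0, 1], [1, 0, 0, 0, 1], [1, 0, 0, 0, 1], [1, 0, 0, 0, 1], [1, 0, 0, 0, 1]]

```text
time_s: 1.7
position: [0.5742, 0.1027, 0.2313]
orientation: [-180.0, -0.0, 90.1]
ft_force: [-0.2, 0.6, 0.3]
opening: 0.0856
gripper_force: 0.0
```

>>> send_rows:
  rows:
    - [[1, 0, 0, 0, 1], [1, 0, 0, 0, 1], [1, 0, 0, 0, 1], [1, 0, 0, 0, 1], [1, 0, 0, 0, 1], [0, 0, 0, 0, 1], [0, 0, 0, 0, 1]]

```text
time_s: 2.28
position: [0.5739, 0.2272, 0.231]
orientation: [-180.0, 0.0, 90.2]
ft_force: [-0.4, -0.3, -0.5]
opening: 0.0857
gripper_force: 0.0
```

```bash
python3 -c "
from h import *
snap('wrist','mat'); print(r.get_state()['position'])
for f in ('tray','mat'):
    im=cv2.imread(f'pics/{f}.png'); cv2.imwrite(f'pics/{f}v.png',cv2.resize(im,(800,600),interpolation=cv2.INTER_CUBIC))"
```

```text
[0.57417414 0.22602558 0.23102018]
```

View pics/trayv.png

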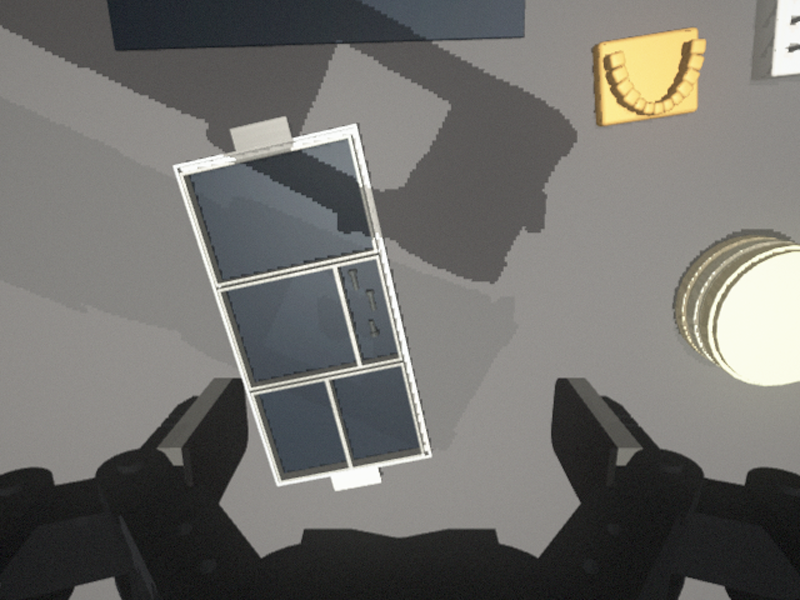

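View pics/matv.png

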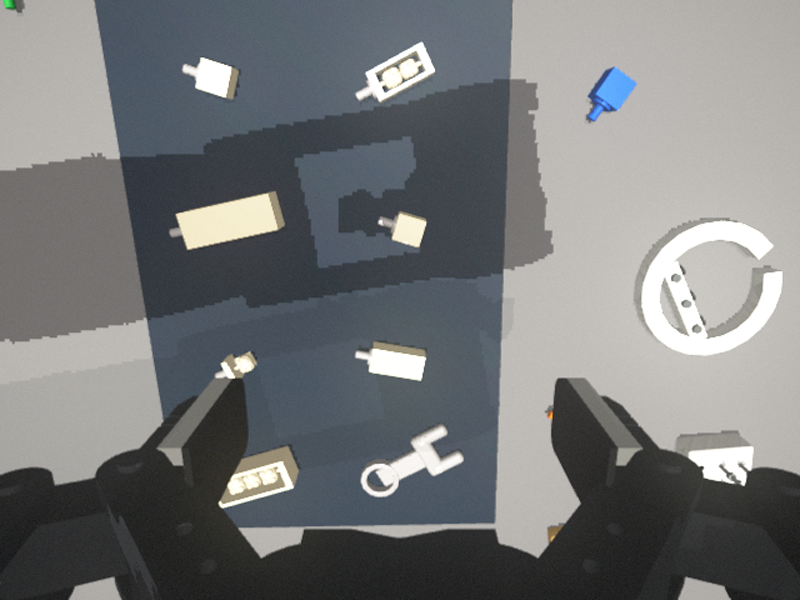

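Tray: undivided bin at the mat end, then the screw bin (narrow end toward +x), then the halved bin. Mat: long block at (230,222), shorts at (215,78) and (408,229), medium at (397,361). Enlarging for corners.

```bash
python3 -c "
from h import *
im=cv2.imread('pics/tray.png')[95:395,140:350]; cv2.imwrite('pics/trayc.png',cv2.resize(im,None,fx=2,fy=2,interpolation=cv2.INTER_CUBIC))
im=cv2.imread('pics/mat.png')
# short_a, short_b, long, medium, 4x each
t=[cv2.resize(im[y:y+74,x:x+100],None,fx=4,fy=4,interpolation=cv2.INTER_CUBIC) for x,y in ((130,25),(275,145),(133,140),(270,250))]
cv2.imwrite('pics/matc.png',np.vstack([np.hstack(t[:2]),np.hstack(t[2:])]))"
```

```text
(no output)
```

View pics/trayc.png

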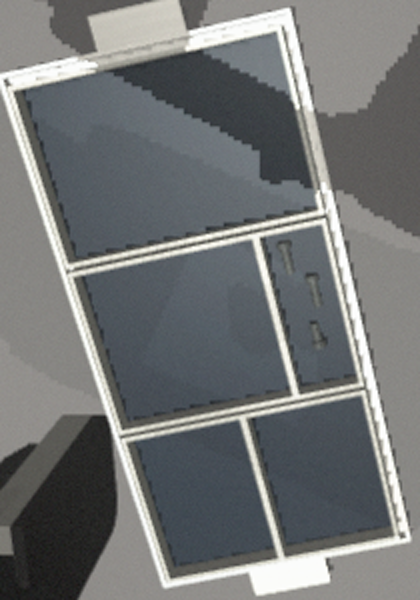

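View pics/matc.png

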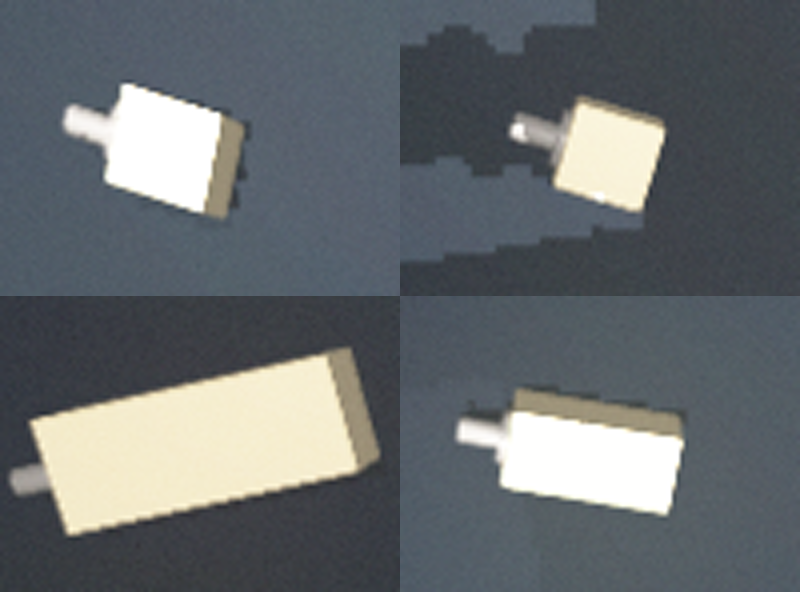

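Top-face corners are readable for all four blocks, and so are the tray divider lines; converting them.

```bash
python3 - <<'E'
from h import *
B={'short_a':((130,25),.0185,[(122,83),(221,112),(204,212),(106,184)]),
'short_b':((275,145),.0185,[(182,102),(264,128),(240,211),(155,186)]),
'long':((133,140),.025,[(30,125),(328,57),(357,177),(68,240)]),
'medium':((270,250),.0185,[(112,114),(282,142),(268,220),(100,191)])}
for k,(o,z,c) in B.items():
    P=w('mat',np.array(o)+np.array(c)/4,z); a=(P[1]+P[2]-P[0]-P[3])/2; b=(P[0]+P[1]-P[2]-P[3])/2
    print(k,(P.mean(0)*1e3).round(1),'len',np.linalg.norm(a).round(4),'wid',np.linalg.norm(b).round(4),'yaw',np.degrees(np.arctan2(a[1],a[0])).round(1),(np.degrees(np.arctan2(b[1],b[0]))-90).round(1))
c=[(70,268),(327,216),(123,434),(365,388),(258,230),(297,401),(245,413),(283,565),(5,78),(290,12),(408,540),(165,585)]
P=w('tray',np.array([140,95])+np.array(c)/2,.014)*1e3
for n,p in zip('A0 A1 B0 B1 pm0 pm1 ps0 ps1 cTL cTR cBR cBL'.split(),P): print(n,p.round(1))
for i,j in ((0,1),(2,3),(8,9),(11,10),(4,5),(6,7),(8,11),(9,10)):
    d=P[j]-P[i]; print(i,j,np.linalg.norm(d).round(1),np.degrees(np.arctan2(d[1],d[0])).round(1))
print(r.get_state()['position'],r.get_state()['orientation'])
E
```

```text
short_a [455.1 341.6] len 0.02 wid 0.0194 yaw -15.2 -15.2
short_b [581.7 243.7] len 0.019 wid 0.0189 yaw -16.8 -16.4
long [458.  249.8] len 0.0649 wid 0.0253 yaw 12.5 11.2
medium [573.4 143. ] len 0.0401 wid 0.0198 yaw -10.1 -8.7
A0 [ 444.7 -175.4]
A1 [ 561.3 -151.9]
B0 [ 462.1 -257.7]
B1 [ 578.1 -234.3]
pm0 [ 530.4 -158.2]
pm1 [ 545.9 -240.8]
ps0 [ 521. -247.]
ps1 [ 536.8 -330.2]
cTL [425.3 -92. ]
cTR [547.1 -65.7]
cBR [ 599.5 -316. ]
cBL [ 476.6 -341.7]
0 1 118.9 11.4
2 3 118.4 11.4
8 9 124.5 12.2
11 10 125.5 11.8
4 5 84.1 -79.4
6 7 84.7 -79.3
8 11 254.9 -78.4
9 10 255.7 -78.2
[0.57417414 0.22602558 0.23102018] [-1.79963780e+02  2.44234717e-02  9.01416983e+01]
```

Blocks and bins are located (tray yaw 11.6°, medium bin centre about (512,−204) mm). Going over the long block.

>>> send_rows:
  rows:
    - [[0.9, -0.94, 0, 0, 1], [0, -0.94, 0, 0, 1], [0, -0.94, 0, 0, 1], [0, -0.94, 0, 0, 1], [0, -0.94, 0, 0, 1], [0, 0, 1, 1, 0.7], [0, 0, 1, 1, 0.7], [0, 0, 1, 1, 0.7], [0, 0, 1, 1, 0.7], [0, 0, 1, 1, 0.7]]

```text
time_s: 3.17
position: [0.4575, 0.2466, 0.1055]
orientation: [180.0, -0.0, 59.6]
ft_force: [0.6, 0.3, -0.4]
opening: 0.0598
gripper_force: 0.0
```

>>> send_rows:
  rows:
    - [[0, 0, 1, 1, 0.7], [0, 0, 0, 1, 0.7], [0, 0, 0, 1, 0.7], [0, 0, 0, 1, 0.7], [0, 0, 0, 1, 0.7], [0, 0, 0, 1, 0.7], [0, 0, 0, 1, 0.7], [0, 0, 0, 1, 0.7], [0, 0, 0, 0, 0.7], [0, 0, 0, 0, 0.7]]

```text
time_s: 4.0
position: [0.4576, 0.2469, 0.0814]
orientation: [180.0, -0.0, 12.1]
ft_force: [0.3, 0.4, 0.7]
opening: 0.0603
gripper_force: 0.0
```

```bash
cat >> h.py <<'E'
def plan(*targets):
    """chained targets (x,y,z in mm, psi deg): turn first, then shift; prints units"""
    s=r.get_state(); p=np.array(s['position'])*1e3; psi=s['orientation'][2]
    print('at',p.round(1),s['orientation'].round(1),'open',round(s['opening'],4),'t',s['time_s'])
    for x,y,z,a in targets:
        d=np.array([x,y,z])-p; turn=-(a-psi)/6; c,q=np.cos(np.radians(a)),np.sin(np.radians(a))
        print('turn %.2f  shift %.2f %.2f %.2f'%(turn,(c*d[0]+q*d[1])/25,(q*d[0]-c*d[1])/25,-d[2]/25)); p=np.array([x,y,z]);psi=a
E
python3 -c "
from h import *
plan((458,249.8,8,12.2),(458,249.8,80,12.2),(495.1,-122,80,11.6),(495.1,-122,9,11.6))"
```

```text
at [457.6 246.9  81.4] [180.   -0.   12.1] open 0.0603 t 4.0
turn -0.01  shift 0.04 -0.11 2.94
turn -0.00  shift 0.00 0.00 -2.88
turn 0.10  shift -1.54 14.87 -0.00
turn -0.00  shift 0.00 0.00 2.84
```

>>> send_rows:
  rows:
    - [[0.04, -0.11, 0.8, 0, 0.7], [0, 0, 0.8, 0, 0.7], [0, 0, 0.7, 0, 0.7], [0, 0, 0.4, 0, 0.7], [0, 0, 0.24, 0, 0.7], [0, 0, 0, 0, 0.2], [0, 0, 0, 0, 0.1], [0, 0, 0, 0, 0], [0, 0, 0, 0, 0], [0, 0, 0, 0, 0]]

```text
time_s: 4.83
position: [0.459, 0.2507, 0.009]
orientation: [-180.0, -0.1, 12.0]
ft_force: [1.0, -0.4, 4.7]
opening: 0.0234
gripper_force: 59.5
```

>>> send_rows:
  rows:
    - [[0, 0, 0, 0, 0], [0, 0, 0, 0, 0], [0, 0, -0.4, 0, 0], [0, 0, -0.8, 0, 0], [0, 0, -0.8, 0, 0], [0, 0, -0.8, 0, 0], [0, 0, -0.1, 0, 0]]

```text
time_s: 5.42
position: [0.4602, 0.2512, 0.0843]
orientation: [-180.0, -0.3, 12.0]
ft_force: [0.6, 0.1, -0.1]
opening: 0.0232
gripper_force: 59.0
```

```bash
python3 -c "
from h import *
snap('wrist','g1')
plan((495.1,-122,80,11.6),(495.1,-122,9,11.6))"
```

```text
at [459.8 251.   83.1] [-180.    -0.3   12. ] open 0.0233 t 5.4667
turn 0.07  shift -1.62 14.90 0.12
turn -0.00  shift 0.00 0.00 2.84
```

View pics/g1.png

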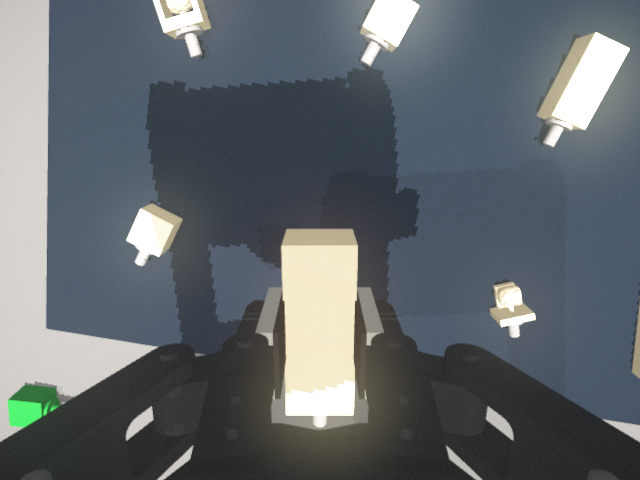

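The long block is held square between the pads. Carrying it to the undivided bin.

>>> send_rows:
  rows:
    - [[-0.17, 0.6, 0, 0, 0], [-0.17, 0.9, 0, 0, 0], [-0.17, 1, 0, 0, 0], [-0.17, 1, 0, 0, 0], [-0.17, 1, 0, 0, 0], [-0.17, 1, 0, 0, 0], [-0.15, 1, 0, 0, 0], [-0.15, 1, 0, 0, 0], [-0.15, 1, 0, 0, 0], [-0.15, 1, 0, 0, 0]]

```text
time_s: 6.3
position: [0.4666, 0.0087, 0.0792]
orientation: [-180.0, 0.1, 12.0]
ft_force: [0.6, -0.0, -1.6]
opening: 0.0233
gripper_force: 59.0
```

>>> send_rows:
  rows:
    - [[0, 1, 0, 0, 0], [0, 1, 0, 0, 0], [0, 1, 0, 0, 0], [0, 1, 0, 0, 0], [0, 0.9, 0, 0, 0], [0, 0.5, 0, 0.05, 0], [0, 0, 0, 0, 0], [0, 0, 0, 0, 0], [0, 0, 0, 0, 0]]

```text
time_s: 7.05
position: [0.4949, -0.1212, 0.0795]
orientation: [-179.9, 0.1, 11.7]
ft_force: [0.2, 1.1, -0.9]
opening: 0.0233
gripper_force: 59.1
```

```bash
python3 -c "
from h import *
plan((495.1,-122,14,11.6))"
```

```text
at [ 494.9 -121.2   79.5] [-1.799e+02  1.000e-01  1.170e+01] open 0.0233 t 7.05
turn 0.02  shift 0.00 0.03 2.62
```

>>> send_rows:
  rows:
    - [[0, 0.03, 0.6, 0, 0], [0, 0, 0.8, 0, 0], [0, 0, 0.7, 0, 0], [0, 0, 0.4, 0, 0], [0, 0, 0.12, 0, 0], [0, 0, 0, 0, 0], [0, 0, 0, 0, 0]]

```text
time_s: 7.63
position: [0.4963, -0.1228, 0.0153]
orientation: [180.0, -0.0, 11.7]
ft_force: [0.3, -0.1, -1.6]
opening: 0.0233
gripper_force: 59.1
```

```bash
python3 -c "
from h import *
snap('wrist','p1'); snap('side','p1s')
a=cv2.imread('pics/p1.png'); b=cv2.imread('pics/p1s.png')[140:260,250:400]
cv2.imwrite('pics/p1v.png',np.hstack([cv2.resize(a,(480,360)),cv2.resize(b,(320,256))[:, :]] if 0 else [cv2.resize(a,(440,360)),cv2.resize(b,(360,360))]))
plan((495.1,-122,10,11.6))"
```

```text
at [ 496.8 -123.3   15.8] [ 1.799e+02 -1.000e-01  1.170e+01] open 0.0234 t 7.7333
turn 0.02  shift -0.06 -0.07 0.23
```

View pics/p1v.png

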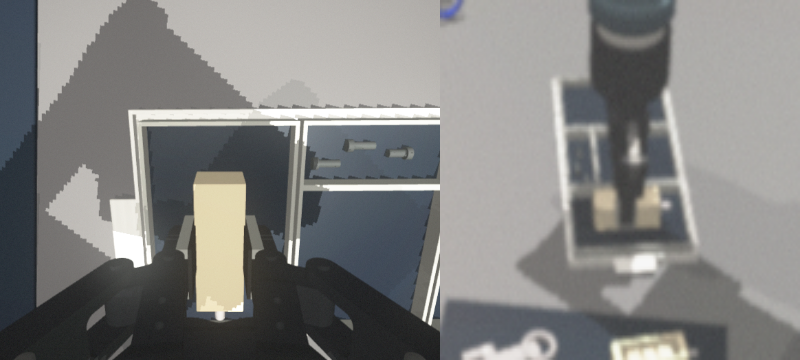

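The block hangs centred and parallel in the undivided bin. Lowering gently.

>>> send_rows:
  rows:
    - [[0, 0, 0.06, 0, 0], [0, 0, 0.06, 0, 0], [0, 0, 0.04, 0, 0], [0, 0, 0, 0, 0], [0, 0, 0, 0, 0]]

```text
time_s: 8.15
position: [0.4958, -0.1231, 0.0108]
orientation: [-180.0, 0.0, 11.7]
ft_force: [0.3, -0.0, -1.4]
opening: 0.0235
gripper_force: 59.1
```

>>> send_rows:
  rows:
    - [[0, 0, 0.03, 0, 0], [0, 0, 0, 0, 0], [0, 0, 0, 0, 0]]

```text
time_s: 8.4
position: [0.4959, -0.1231, 0.01]
orientation: [-180.0, 0.0, 11.7]
ft_force: [-0.6, -0.2, -1.0]
opening: 0.0239
gripper_force: 59.2
```

>>> send_rows:
  rows:
    - [[0, 0, 0.02, 0, 0], [0, 0, 0, 0, 0], [0, 0, 0, 0, 0]]

```text
time_s: 8.65
position: [0.496, -0.1231, 0.01]
orientation: [180.0, 0.0, 11.7]
ft_force: [-2.5, 0.7, 5.4]
opening: 0.0235
gripper_force: 59.9
```

>>> send_rows:
  rows:
    - [[0, 0, 0.02, 0, 0], [0, 0, 0, 0, 0], [0, 0, 0, 0, 0]]

```text
time_s: 8.9
position: [0.496, -0.1232, 0.01]
orientation: [-180.0, 0.0, 11.7]
ft_force: [-4.1, 1.5, 10.6]
opening: 0.0237
gripper_force: 60.6
```

Contact felt at z = 10 mm; releasing.

>>> send_rows:
  rows:
    - [[0, 0, -0.02, 0, 0.3], [0, 0, 0, 0, 0.4], [0, 0, 0, 0, 0.42], [0, 0, 0, 0, 0.42], [0, 0, -0.3, 0, 0.42], [0, 0, -0.8, 0, 0.42], [0, 0, -1, 0, 0.42], [0, 0, -0.8, 0, 0.42], [0, 0, 0, 0, 0.42], [0, 0, 0, 0, 0.42]]

```text
time_s: 9.73
position: [0.497, -0.1236, 0.0836]
orientation: [179.9, -0.2, 11.7]
ft_force: [-0.3, 0.3, -0.3]
opening: 0.0358
gripper_force: 0.0
```

```bash
python3 -c "
from h import *
snap('wrist','r1')
plan((573.4,143,82,-9.7),(573.4,143,7,-9.7))"
```

```text
at [ 496.  -123.1   82.3] [180.   -0.   11.7] open 0.0361 t 9.7833
turn 3.57  shift 1.26 -11.01 0.01
turn -0.00  shift 0.00 -0.00 3.00
```

View pics/r1.png

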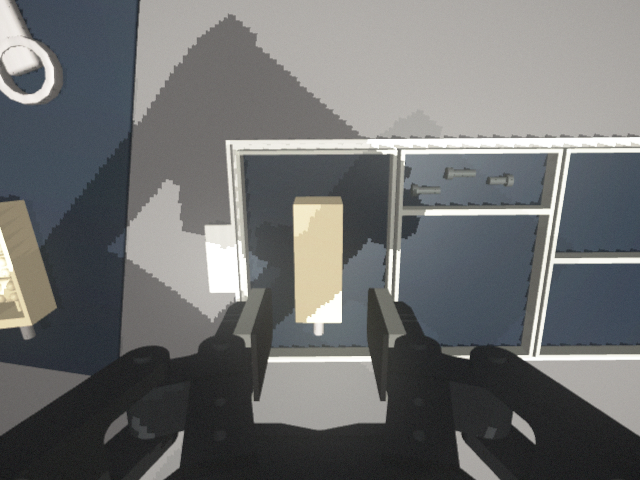

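The long block lies in line in its bin. Next is the medium block.

>>> send_rows:
  rows:
    - [[0, 0, 0, 1, 0.42], [0, 0, 0, 1, 0.5], [0, 0, 0, 1, 0.55], [0, 0, 0, 0.57, 0.55], [0.26, -1, 0, 0, 0.55], [0.25, -1, 0, 0, 0.55], [0.25, -1, 0, 0, 0.55], [0.25, -1, 0, 0, 0.55], [0.25, -1, 0, 0, 0.55], [0, -1, 0, 0, 0.55]]

```text
time_s: 10.62
position: [0.5523, 0.0206, 0.0806]
orientation: [-180.0, 0.1, -9.7]
ft_force: [0.3, -0.3, 0.1]
opening: 0.0472
gripper_force: 0.0
```

>>> send_rows:
  rows:
    - [[0, -1, 0, 0, 0.55], [0, -1, 0, 0, 0.55], [0, -1, 0, 0, 0.55], [0, -1, 0, 0, 0.55], [0, -1, 0, 0, 0.55], [0, 0, 1, 0, 0.55], [0, 0, 0, 0, 0.55], [0, 0, 0, 0, 0.55], [0, 0, 0, 0, 0.55]]

```text
time_s: 11.37
position: [0.5725, 0.142, 0.0563]
orientation: [180.0, 0.1, -9.8]
ft_force: [-0.2, -0.9, -0.1]
opening: 0.0469
gripper_force: 0.0
```

```bash
python3 -c "
from h import *
plan((573.4,143,7,-9.7),(573.4,143,82,-9.7),(512-.98*14,-204.3-.2*14,82,11.6))"
```

```text
at [572.5 142.   56.3] [ 1.8e+02  1.0e-01 -9.8e+00] open 0.0469 t 11.3667
turn -0.01  shift 0.03 -0.04 1.97
turn -0.00  shift 0.00 -0.00 -3.00
turn -3.55  shift -5.76 13.11 -0.00
```

>>> send_rows:
  rows:
    - [[0.03, -0.04, 0.7, 0, 0.55], [0, 0, 0.7, 0, 0.55], [0, 0, 0.4, 0, 0.55], [0, 0, 0.17, 0, 0.55], [0, 0, 0, 0, 0.55], [0, 0, 0, 0, 0.2], [0, 0, 0, 0, 0.1], [0, 0, 0, 0, 0], [0, 0, 0, 0, 0], [0, 0, 0, 0, 0]]

```text
time_s: 12.2
position: [0.5754, 0.1435, 0.0092]
orientation: [-180.0, -0.1, -9.7]
ft_force: [-1.3, -1.2, 6.5]
opening: 0.0172
gripper_force: 60.0
```

>>> send_rows:
  rows:
    - [[0, 0, 0, 0, 0], [0, 0, 0, 0, 0], [0, 0, 0, 0, 0]]

```text
time_s: 12.45
position: [0.5754, 0.1435, 0.0092]
orientation: [-180.0, -0.1, -9.7]
ft_force: [-1.5, -0.2, 7.0]
opening: 0.0172
gripper_force: 60.1
```

>>> send_rows:
  rows:
    - [[0, 0, -0.5, 0, 0], [0, 0, -0.9, 0, 0], [0, 0, -0.9, 0, 0], [0, 0, -0.7, 0, 0], [0, 0, 0, -1, 0], [0, 0, 0, -1, 0], [0, 0, 0, -1, 0], [0, 0, 0, -0.55, 0], [0, 0, 0, 0, 0]]

```text
time_s: 13.2
position: [0.5742, 0.1436, 0.0836]
orientation: [-180.0, -0.0, 11.7]
ft_force: [-0.5, 0.1, -0.6]
opening: 0.0171
gripper_force: 59.3
```

```bash
python3 -c "
from h import *
plan((512-.98*14,-204.3-.2*14,82,11.6),(512-.98*14,-204.3-.2*14,14,11.6))"
```

```text
at [574.2 143.6  83.6] [-180.    -0.    11.7] open 0.0171 t 13.2
turn 0.02  shift -5.80 13.13 0.06
turn -0.00  shift 0.00 0.00 2.72
```

>>> send_rows:
  rows:
    - [[-0.4, 0.6, 0, 0, 0], [-0.4, 0.95, 0, 0, 0], [-0.4, 0.95, 0, 0, 0], [-0.4, 0.95, 0, 0, 0], [-0.4, 0.95, 0, 0, 0], [-0.4, 0.95, 0, 0, 0], [-0.4, 0.95, 0, 0, 0], [-0.4, 0.95, 0, 0, 0], [-0.4, 0.95, 0, 0, 0], [-0.4, 0.95, 0, 0, 0]]

```text
time_s: 14.03
position: [0.5219, -0.1018, 0.0834]
orientation: [180.0, -0.0, 11.5]
ft_force: [0.7, -0.1, -0.6]
opening: 0.0169
gripper_force: 59.3
```

>>> send_rows:
  rows:
    - [[-0.4, 0.95, 0, 0, 0], [-0.4, 0.95, 0, 0, 0], [-0.4, 0.95, 0, 0, 0], [-0.4, 0.75, 0, 0, 0], [-0.2, 0.38, 0, 0, 0], [0, 0, 0, 0, 0], [0, 0, 0, 0, 0], [0, 0, 0, 0, 0]]

```text
time_s: 14.7
position: [0.4982, -0.206, 0.0828]
orientation: [-180.0, 0.0, 11.6]
ft_force: [0.1, -0.5, 0.5]
opening: 0.0172
gripper_force: 59.3
```

```bash
python3 -c "
from h import *
plan((512-.98*14,-204.3-.2*14,15,11.6))"
```

```text
at [ 498.2 -206.    82.8] [-180.     0.    11.6] open 0.0172 t 14.7
turn -0.00  shift -0.01 0.04 2.71
```

>>> send_rows:
  rows:
    - [[0, 0.03, 0.6, 0, 0], [0, 0, 0.8, 0, 0], [0, 0, 0.7, 0, 0], [0, 0, 0.5, 0, 0], [0, 0, 0.12, 0, 0], [0, 0, 0.06, 0, 0], [0, 0, 0.04, 0, 0], [0, 0, 0, 0, 0], [0, 0, 0, 0, 0]]

```text
time_s: 15.45
position: [0.499, -0.2083, 0.0132]
orientation: [179.9, -0.1, 11.6]
ft_force: [0.1, -1.3, -0.9]
opening: 0.0173
gripper_force: 59.3
```

>>> send_rows:
  rows:
    - [[0, 0, 0.03, 0, 0], [0, 0, 0, 0, 0], [0, 0, 0, 0, 0]]

```text
time_s: 15.7
position: [0.4985, -0.2081, 0.0119]
orientation: [180.0, -0.0, 11.6]
ft_force: [-0.2, 0.7, -0.5]
opening: 0.0171
gripper_force: 59.3
```

>>> send_rows:
  rows:
    - [[0, 0, 0.02, 0, 0], [0, 0, 0, 0, 0], [0, 0, 0, 0, 0]]

```text
time_s: 15.95
position: [0.4982, -0.2079, 0.011]
orientation: [-180.0, 0.0, 11.6]
ft_force: [-0.3, 0.5, 0.1]
opening: 0.017
gripper_force: 59.3
```

>>> send_rows:
  rows:
    - [[0, 0, 0.02, 0, 0], [0, 0, 0, 0, 0], [0, 0, 0, 0, 0]]

```text
time_s: 16.2
position: [0.4982, -0.2079, 0.0105]
orientation: [-180.0, 0.0, 11.6]
ft_force: [0.3, 1.3, 0.3]
opening: 0.0169
gripper_force: 59.3
```

>>> send_rows:
  rows:
    - [[0, 0, 0.02, 0, 0], [0, 0, 0, 0, 0], [0, 0, 0, 0, 0]]

```text
time_s: 16.45
position: [0.4983, -0.2079, 0.0102]
orientation: [180.0, -0.0, 11.6]
ft_force: [-1.6, 0.6, 2.6]
opening: 0.0172
gripper_force: 59.6
```

Touching. Release, lift, go to the first short block.

>>> send_rows:
  rows:
    - [[0, 0, 0, 0, 0.25], [0, 0, 0, 0, 0.35], [0, 0, 0, 0, 0.38], [0, 0, 0, 0, 0.38], [0, 0, -0.3, 0, 0.38], [0, 0, -0.8, 0, 0.38], [0, 0, -1, 0, 0.38], [0, 0, -0.8, 0, 0.38], [0, 0, 0, 0, 0.38], [0, 0, 0, 0, 0.38]]

```text
time_s: 17.28
position: [0.4993, -0.2086, 0.0843]
orientation: [179.9, -0.1, 11.6]
ft_force: [-0.5, 1.0, 0.2]
opening: 0.0324
gripper_force: 0.0
```

```bash
python3 -c "
from h import *
snap('wrist','r2')
plan((581.7,243.7,82,-16.6),(581.7,243.7,7,-16.6))"
```

```text
at [ 498.4 -208.    82.9] [180.   -0.   11.6] open 0.0326 t 17.3333
turn 4.70  shift -1.97 -18.27 0.04
turn -0.00  shift 0.00 -0.00 3.00
```

View pics/r2.png

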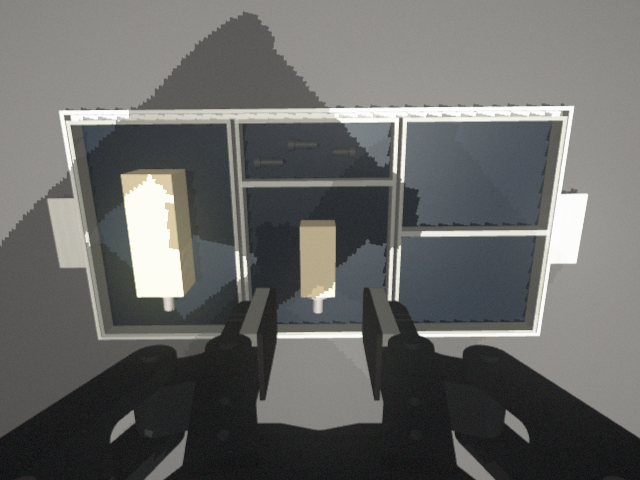

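The medium block lies in line in the larger compartment. Now the short block at (582,244).

>>> send_rows:
  rows:
    - [[0, 0, 0, 1, 0.38], [0, 0, 0, 1, 0.5], [0, 0, 0, 1, 0.55], [0, 0, 0, 1, 0.55], [0, 0, 0, 0.7, 0.55], [-0.2, -0.7, 0, 0, 0.55], [-0.2, -1, 0, 0, 0.55], [-0.2, -1, 0, 0, 0.55], [-0.2, -1, 0, 0, 0.55], [-0.2, -1, 0, 0, 0.55]]

```text
time_s: 18.17
position: [0.5067, -0.0867, 0.081]
orientation: [-180.0, 0.2, -16.7]
ft_force: [0.8, -0.2, -0.8]
opening: 0.047
gripper_force: 0.0
```

>>> send_rows:
  rows:
    - [[-0.2, -1, 0, 0, 0.55], [-0.2, -1, 0, 0, 0.55], [-0.2, -1, 0, 0, 0.55], [-0.2, -1, 0, 0, 0.55], [-0.2, -1, 0, 0, 0.55], [0, -1, 0, 0, 0.55], [0, -1, 0, 0, 0.55], [0, -1, 0, 0, 0.55], [0, -1, 0, 0, 0.55], [0, -1, 0, 0, 0.55]]

```text
time_s: 19.0
position: [0.5544, 0.1597, 0.0808]
orientation: [179.9, 0.2, -16.6]
ft_force: [0.1, 0.0, 0.1]
opening: 0.0471
gripper_force: 0.0
```

>>> send_rows:
  rows:
    - [[0, -1, 0, 0, 0.55], [0, -1, 0, 0, 0.55], [0, -1, 0, 0, 0.55], [0, -0.6, 0.6, 0, 0.55], [0, 0, 0.4, 0, 0.55], [0, 0, 0, 0, 0.55], [0, 0, 0, 0, 0.55], [0, 0, 0, 0, 0.55]]

```text
time_s: 19.67
position: [0.5807, 0.2437, 0.057]
orientation: [179.9, 0.1, -16.7]
ft_force: [-0.2, -0.8, 0.3]
opening: 0.0472
gripper_force: 0.0
```

```bash
python3 -c "
from h import *
snap('wrist','g3')
plan((581.7,243.7,7.5,-16.6))"
```

```text
at [581.2 243.7  57.6] [180.    0.  -16.7] open 0.0468 t 19.7167
turn -0.01  shift 0.02 -0.01 2.00
```

View pics/g3.png

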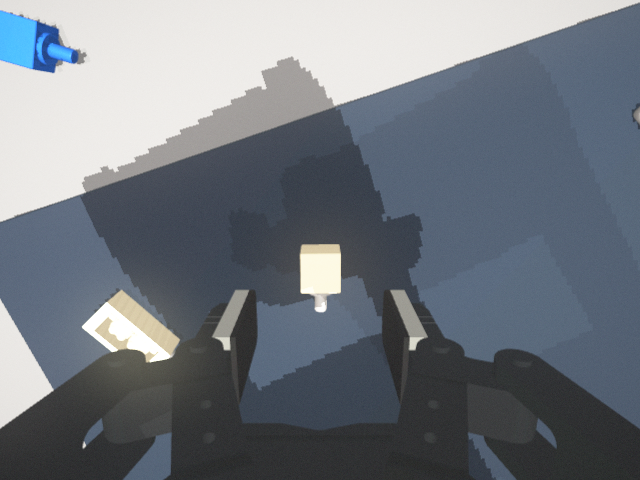

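Block centred between the fingers and square. Grasp.

>>> send_rows:
  rows:
    - [[0, 0, 0.7, 0, 0.55], [0, 0, 0.7, 0, 0.55], [0, 0, 0.4, 0, 0.55], [0, 0, 0.18, 0, 0.55], [0, 0, 0, 0, 0.55], [0, 0, 0, 0, 0.2], [0, 0, 0, 0, 0.1], [0, 0, 0, 0, 0], [0, 0, 0, 0, 0], [0, 0, 0, 0, 0]]

```text
time_s: 20.55
position: [0.5824, 0.245, 0.0095]
orientation: [-179.9, -0.1, -16.6]
ft_force: [-1.5, -0.2, 5.7]
opening: 0.0171
gripper_force: 59.7
```

>>> send_rows:
  rows:
    - [[0, 0, 0, 0, 0], [0, 0, 0, 0, 0]]

```text
time_s: 20.72
position: [0.5823, 0.245, 0.0095]
orientation: [-179.9, -0.1, -16.6]
ft_force: [-0.1, -1.4, 5.7]
opening: 0.0165
gripper_force: 59.7
```

>>> send_rows:
  rows:
    - [[0, 0, -0.5, 0, 0], [0, 0, -0.9, 0, 0], [0, 0, -0.9, 0, 0], [0, 0, -0.7, 0, 0], [0, 0, 0, -1, 0], [0, 0, 0, -1, 0], [0, 0, 0, -1, 0], [0, 0, 0, -1, 0], [0, 0, 0, -0.7, 0], [0, 0, 0, 0, 0]]

```text
time_s: 21.55
position: [0.5811, 0.2449, 0.0837]
orientation: [-180.0, -0.0, 11.7]
ft_force: [0.2, 0.4, 0.5]
opening: 0.017
gripper_force: 59.1
```

```bash
python3 -c "
from h import *
plan((560.2,-280.2,82,11.6),(560.2,-280.2,15,11.6))"
```

```text
at [581.1 244.9  83.7] [-180.    -0.    11.7] open 0.017 t 21.55
turn 0.02  shift -5.04 20.41 0.07
turn -0.00  shift 0.00 0.00 2.68
```

>>> send_rows:
  rows:
    - [[-0.24, 0.6, 0, 0, 0], [-0.24, 1, 0, 0, 0], [-0.24, 1, 0, 0, 0], [-0.24, 1, 0, 0, 0], [-0.24, 1, 0, 0, 0], [-0.24, 1, 0, 0, 0], [-0.24, 1, 0, 0, 0], [-0.24, 1, 0, 0, 0], [-0.24, 1, 0, 0, 0], [-0.24, 1, 0, 0, 0]]

```text
time_s: 22.38
position: [0.5699, -0.0043, 0.0834]
orientation: [180.0, 0.0, 11.4]
ft_force: [0.6, 0.7, 0.0]
opening: 0.0171
gripper_force: 59.1
```

>>> send_rows:
  rows:
    - [[-0.24, 1, 0, 0, 0], [-0.24, 1, 0, 0, 0], [-0.24, 1, 0, 0, 0], [-0.24, 1, 0, 0, 0], [-0.24, 1, 0, 0, 0], [-0.24, 1, 0, 0, 0], [-0.24, 1, 0, 0, 0], [-0.24, 1, 0, 0, 0], [-0.24, 1, 0, 0, 0], [-0.24, 0.8, 0, 0, 0]]

```text
time_s: 23.22
position: [0.5602, -0.257, 0.0835]
orientation: [180.0, 0.0, 11.4]
ft_force: [0.2, -0.5, -0.0]
opening: 0.0169
gripper_force: 59.1
```

>>> send_rows:
  rows:
    - [[-0.24, 0.6, 0, 0, 0], [0, 0.4, 0, 0, 0], [0, 0, 0, 0, 0], [0, 0, 0, 0, 0], [0, 0, 0, 0, 0]]

```text
time_s: 23.63
position: [0.5601, -0.279, 0.0828]
orientation: [-179.9, 0.0, 11.6]
ft_force: [0.2, 0.5, -1.0]
opening: 0.0171
gripper_force: 59.1
```

```bash
python3 -c "
from h import *
plan((560.2,-280.2,15,11.6))"
```

```text
at [ 560.1 -279.    82.8] [-179.9    0.    11.6] open 0.0171 t 23.6333
turn 0.00  shift -0.01 0.05 2.71
```

>>> send_rows:
  rows:
    - [[0, 0, 0.6, 0, 0], [0, 0, 0.8, 0, 0], [0, 0, 0.7, 0, 0], [0, 0, 0.5, 0, 0], [0, 0, 0.12, 0, 0], [0, 0, 0.06, 0, 0], [0, 0, 0.05, 0, 0], [0, 0, 0.02, 0, 0], [0, 0, 0, 0, 0], [0, 0, 0, 0, 0]]

```text
time_s: 24.47
position: [0.5607, -0.2805, 0.0127]
orientation: [179.9, -0.1, 11.6]
ft_force: [-0.2, -0.1, -0.5]
opening: 0.017
gripper_force: 59.1
```

>>> send_rows:
  rows:
    - [[0, 0, 0.02, 0, 0], [0, 0, 0, 0, 0], [0, 0, 0, 0, 0]]

```text
time_s: 24.72
position: [0.5602, -0.2802, 0.0115]
orientation: [180.0, -0.0, 11.6]
ft_force: [0.2, -0.1, -0.1]
opening: 0.0171
gripper_force: 59.1
```

>>> send_rows:
  rows:
    - [[0, 0, 0.02, 0, 0], [0, 0, 0, 0, 0], [0, 0, 0, 0, 0]]

```text
time_s: 24.97
position: [0.5601, -0.2801, 0.0107]
orientation: [-180.0, 0.0, 11.6]
ft_force: [-0.6, 0.7, -0.7]
opening: 0.017
gripper_force: 59.1
```

>>> send_rows:
  rows:
    - [[0, 0, 0.02, 0, 0], [0, 0, 0, 0, 0], [0, 0, 0, 0, 0]]

```text
time_s: 25.22
position: [0.5602, -0.2802, 0.0105]
orientation: [180.0, -0.0, 11.6]
ft_force: [-1.5, -0.0, 1.4]
opening: 0.017
gripper_force: 59.4
```

>>> send_rows:
  rows:
    - [[0, 0, 0.015, 0, 0], [0, 0, 0, 0, 0], [0, 0, 0, 0, 0]]

```text
time_s: 25.47
position: [0.5602, -0.2802, 0.0104]
orientation: [180.0, 0.0, 11.6]
ft_force: [-1.6, 0.9, 6.0]
opening: 0.0176
gripper_force: 59.7
```

Contact. Release, lift and look.

>>> send_rows:
  rows:
    - [[0, 0, 0, 0, 0.25], [0, 0, 0, 0, 0.35], [0, 0, 0, 0, 0.38], [0, 0, 0, 0, 0.38], [0, 0, -0.3, 0, 0.38], [0, 0, -0.8, 0, 0.38], [0, 0, -1, 0, 0.38], [0, 0, -0.8, 0, 0.38], [0, 0, 0, 0, 0.38], [0, 0, 0, 0, 0.38]]

```text
time_s: 26.3
position: [0.5613, -0.281, 0.0845]
orientation: [179.8, -0.1, 11.6]
ft_force: [0.4, 0.8, 0.8]
opening: 0.0322
gripper_force: 0.0
```

```bash
python3 -c "
from h import *
snap('wrist','r3')
plan((455.1,341.6,82,-15.2))"
```

```text
at [ 560.3 -280.2   82.9] [180.   -0.   11.6] open 0.0324 t 26.35
turn 4.46  shift -10.58 -22.90 0.04
```

>>> send_rows:
  rows:
    - [[0, 0, 0, 1, 0.38], [0, 0, 0, 1, 0.5], [0, 0, 0, 1, 0.55], [0, 0, 0, 1, 0.55], [0, 0, 0, 0.46, 0.55], [-0.4, -0.8, 0, 0, 0.55], [-0.44, -0.96, 0, 0, 0.55], [-0.44, -0.96, 0, 0, 0.55], [-0.44, -0.96, 0, 0, 0.55], [-0.44, -0.96, 0, 0, 0.55]]

```text
time_s: 27.18
position: [0.5369, -0.1524, 0.0808]
orientation: [-180.0, 0.2, -15.2]
ft_force: [0.1, -0.3, 0.3]
opening: 0.0468
gripper_force: 0.0
```

>>> send_rows:
  rows:
    - [[-0.44, -0.96, 0, 0, 0.55], [-0.44, -0.96, 0, 0, 0.55], [-0.44, -0.96, 0, 0, 0.55], [-0.44, -0.96, 0, 0, 0.55], [-0.44, -0.96, 0, 0, 0.55], [-0.44, -0.96, 0, 0, 0.55], [-0.44, -0.96, 0, 0, 0.55], [-0.44, -0.96, 0, 0, 0.55], [-0.44, -0.96, 0, 0, 0.55], [-0.44, -0.96, 0, 0, 0.55]]

```text
time_s: 28.02
position: [0.4935, 0.1076, 0.0811]
orientation: [180.0, 0.2, -15.2]
ft_force: [0.2, 0.5, -0.0]
opening: 0.0472
gripper_force: 0.0
```

>>> send_rows:
  rows:
    - [[-0.44, -0.96, 0, 0, 0.55], [-0.44, -0.96, 0, 0, 0.55], [-0.44, -0.96, 0, 0, 0.55], [-0.44, -0.96, 0, 0, 0.55], [-0.44, -0.96, 0, 0, 0.55], [-0.44, -0.96, 0, 0, 0.55], [-0.44, -0.96, 0, 0, 0.55], [-0.44, -0.96, 0, 0, 0.55], [0, 0, 0, 0, 0.55], [0, 0, 0, 0, 0.55]]

```text
time_s: 28.85
position: [0.459, 0.3153, 0.081]
orientation: [179.9, 0.1, -15.0]
ft_force: [0.7, -0.6, -0.7]
opening: 0.0471
gripper_force: 0.0
```

```bash
python3 -c "
from h import *
plan((455.1,341.6,57,-15.2))
snap('wrist','g4')
a=cv2.imread('pics/r3.png'); b=cv2.imread('pics/g4.png')
cv2.imwrite('pics/v4.png',np.hstack([cv2.resize(a,(400,300)),cv2.resize(b,(400,300))]))"
```

```text
at [459.  315.3  81. ] [ 1.799e+02  1.000e-01 -1.500e+01] open 0.0471 t 28.85
turn 0.03  shift -0.43 -0.97 0.96
```

View pics/v4.png

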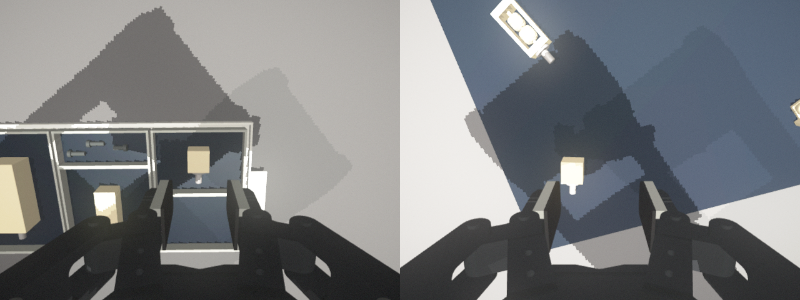

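The first short block lies in line in the +x half (left panel). The last block is still 26 mm off to one side of the gripper, as the numbers say; closing in.

>>> send_rows:
  rows:
    - [[-0.43, -0.97, 0, 0, 0.55], [0, 0, 0.6, 0, 0.55], [0, 0, 0.4, 0, 0.55], [0, 0, 0, 0, 0.55], [0, 0, 0, 0, 0.55], [0, 0, 0, 0, 0.55]]

```text
time_s: 29.4
position: [0.4566, 0.34, 0.0574]
orientation: [180.0, 0.0, -15.2]
ft_force: [-0.1, 0.3, 0.6]
opening: 0.047
gripper_force: 0.0
```

```bash
python3 -c "
from h import *
plan((455.1,341.6,7.5,-15.2))"
```

```text
at [456.6 340.   57.4] [180.    0.  -15.2] open 0.047 t 29.4
turn -0.01  shift -0.08 -0.05 1.99
```

>>> send_rows:
  rows:
    - [[-0.08, -0.05, 0.7, 0, 0.55], [0, 0, 0.7, 0, 0.55], [0, 0, 0.4, 0, 0.55], [0, 0, 0.17, 0, 0.55], [0, 0, 0, 0, 0.55], [0, 0, 0, 0, 0.2], [0, 0, 0, 0, 0.1], [0, 0, 0, 0, 0], [0, 0, 0, 0, 0], [0, 0, 0, 0, 0]]

```text
time_s: 30.23
position: [0.4559, 0.3431, 0.0094]
orientation: [-179.9, -0.1, -15.2]
ft_force: [0.1, -0.7, 5.2]
opening: 0.0167
gripper_force: 59.5
```

>>> send_rows:
  rows:
    - [[0, 0, 0, 0, 0], [0, 0, 0, 0, 0]]

```text
time_s: 30.4
position: [0.4559, 0.3432, 0.0095]
orientation: [-179.9, -0.1, -15.2]
ft_force: [0.1, -0.6, 5.9]
opening: 0.0173
gripper_force: 59.5
```

>>> send_rows:
  rows:
    - [[0, 0, -0.5, 0, 0], [0, 0, -0.9, 0, 0], [0, 0, -0.9, 0, 0], [0, 0, -0.7, 0, 0], [0, 0, 0, -1, 0], [0, 0, 0, -1, 0], [0, 0, 0, -1, 0], [0, 0, 0, -1, 0], [0, 0, 0, -0.46, 0], [0, 0, 0, 0, 0]]

```text
time_s: 31.23
position: [0.4547, 0.3427, 0.0839]
orientation: [-180.0, -0.0, 11.7]
ft_force: [-1.0, -0.1, -0.2]
opening: 0.0171
gripper_force: 58.8
```

```bash
python3 -c "
from h import *
plan((502.4,-292,82,11.6),(502.4,-292,15,11.6))"
```

```text
at [454.7 342.7  83.9] [-180.    -0.    11.7] open 0.0171 t 31.2333
turn 0.01  shift -3.24 25.25 0.08
turn -0.00  shift 0.00 0.00 2.68
```

>>> send_rows:
  rows:
    - [[-0.12, 0.6, 0, 0, 0], [-0.13, 1, 0, 0, 0], [-0.12, 1, 0, 0, 0], [-0.13, 1, 0, 0, 0], [-0.12, 1, 0, 0, 0], [-0.13, 1, 0, 0, 0], [-0.12, 1, 0, 0, 0], [-0.13, 1, 0, 0, 0], [-0.12, 1, 0, 0, 0], [-0.13, 1, 0, 0, 0]]

```text
time_s: 32.07
position: [0.4723, 0.1001, 0.0837]
orientation: [180.0, -0.0, 11.5]
ft_force: [0.6, -0.6, 0.6]
opening: 0.0173
gripper_force: 58.8
```

>>> send_rows:
  rows:
    - [[-0.12, 1, 0, 0, 0], [-0.13, 1, 0, 0, 0], [-0.12, 1, 0, 0, 0], [-0.13, 1, 0, 0, 0], [-0.12, 1, 0, 0, 0], [-0.13, 1, 0, 0, 0], [-0.12, 1, 0, 0, 0], [-0.13, 1, 0, 0, 0], [-0.12, 1, 0, 0, 0], [-0.13, 1, 0, 0, 0]]

```text
time_s: 32.9
position: [0.4919, -0.1512, 0.0837]
orientation: [180.0, -0.0, 11.5]
ft_force: [0.1, -0.1, -0.6]
opening: 0.0169
gripper_force: 58.8
```

>>> send_rows:
  rows:
    - [[-0.12, 1, 0, 0, 0], [-0.13, 1, 0, 0, 0], [-0.12, 1, 0, 0, 0], [-0.13, 1, 0, 0, 0], [-0.12, 1, 0, 0, 0], [-0.12, 0.65, 0, 0, 0], [0, 0, 0, 0, 0], [0, 0, 0, 0, 0], [0, 0, 0, 0, 0]]

```text
time_s: 33.65
position: [0.5019, -0.2909, 0.083]
orientation: [-179.9, 0.0, 11.6]
ft_force: [0.8, -0.2, -1.0]
opening: 0.0173
gripper_force: 58.8
```

```bash
python3 -c "
from h import *
plan((502.4,-292,15,11.6))"
```

```text
at [ 501.9 -290.9   83. ] [-179.9    0.    11.6] open 0.0173 t 33.65
turn -0.01  shift 0.01 0.05 2.72
```

>>> send_rows:
  rows:
    - [[0, 0, 0.6, 0, 0], [0, 0, 0.8, 0, 0], [0, 0, 0.7, 0, 0], [0, 0, 0.5, 0, 0], [0, 0, 0.12, 0, 0], [0, 0, 0.06, 0, 0], [0, 0, 0.05, 0, 0], [0, 0, 0.03, 0, 0], [0, 0, 0, 0, 0], [0, 0, 0, 0, 0]]

```text
time_s: 34.48
position: [0.5027, -0.2924, 0.0125]
orientation: [179.9, -0.0, 11.6]
ft_force: [-0.3, -0.6, -0.4]
opening: 0.0171
gripper_force: 58.8
```

>>> send_rows:
  rows:
    - [[0, 0, 0.02, 0, 0], [0, 0, 0, 0, 0], [0, 0, 0, 0, 0]]

```text
time_s: 34.73
position: [0.5023, -0.2921, 0.0114]
orientation: [180.0, -0.0, 11.6]
ft_force: [0.1, 0.5, -0.2]
opening: 0.0171
gripper_force: 58.8
```

>>> send_rows:
  rows:
    - [[0, 0, 0.02, 0, 0], [0, 0, 0, 0, 0], [0, 0, 0, 0, 0]]

```text
time_s: 34.98
position: [0.5021, -0.292, 0.0106]
orientation: [-180.0, 0.0, 11.6]
ft_force: [-0.4, -0.1, -0.0]
opening: 0.0167
gripper_force: 58.8
```

>>> send_rows:
  rows:
    - [[0, 0, 0.015, 0, 0], [0, 0, 0, 0, 0], [0, 0, 0, 0, 0]]

```text
time_s: 35.23
position: [0.5022, -0.292, 0.0105]
orientation: [180.0, 0.0, 11.6]
ft_force: [-2.2, 0.3, 2.9]
opening: 0.0167
gripper_force: 59.1
```

Contact. Release, lift clear, back off for a final look.

>>> send_rows:
  rows:
    - [[0, 0, 0, 0, 0.25], [0, 0, 0, 0, 0.35], [0, 0, 0, 0, 0.38], [0, 0, 0, 0, 0.38], [0, 0, -0.3, 0, 0.38], [0, 0, -0.8, 0, 0.38], [0, 0, -1, 0, 0.38], [0, 0, -1, 0, 0.38], [0, 0, -1, 0, 0.38], [0, 0, -1, 0, 0.38]]

```text
time_s: 36.07
position: [0.5021, -0.2919, 0.1395]
orientation: [180.0, -0.0, 11.6]
ft_force: [0.3, 0.5, -0.2]
opening: 0.0322
gripper_force: 0.0
```

>>> send_rows:
  rows:
    - [[0, -1, -1, 0, 0.38], [0, -1, -0.6, 0, 0.38], [0, -0.8, 0, 0, 0.38], [0, 0, 0, 0, 0.38], [0, 0, 0, 0, 0.38]]

```text
time_s: 36.48
position: [0.4883, -0.2228, 0.1786]
orientation: [179.9, -0.0, 11.7]
ft_force: [-0.2, -0.9, -0.1]
opening: 0.0327
gripper_force: 0.0
```

```bash
python3 -c "
from h import *
snap('wrist','end')"
```

```text
(no output)
```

View pics/end.png

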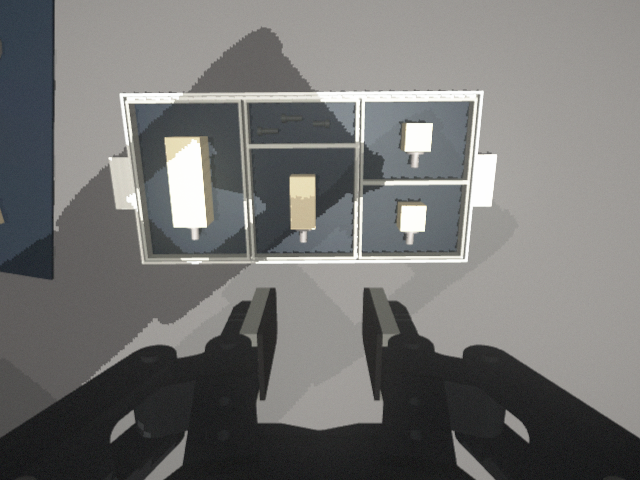

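All four blocks lie flat and in line: long at (188,183), medium at (303,203), shorts at (417,138) and (411,218). Handing in.

```bash
python3 -c "
from workcell import r
print(r.job_done())"
```

```text
the job is handed in; nothing more can be done
None
```

All four untouched blocks are in their compartments, flat and in line with the bins in the last wrist picture; the part-milled blocks and look-alikes were left alone, and I handed the job in at about 36.5 s.

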